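# Sweep the union nuts into the scoop tray

## Robot

A 6-joint arm with a two-finger parallel gripper is mounted at the origin on the work surface. World frame = base frame: x ahead of the robot, y to its left, z up, the work surface at z = 0. Lengths are in m, angles in rad, forces in N, time in s.
With the tool pointing down it reaches from about 0.375 to 0.9 m from the base axis. Payload 3.1 kg.
Tool frame: the origin (TCP) lies midway between the tips of the shut fingers; the grasp point (between the pads) lies 19 mm behind it; x points along the fingers, z is the direction in which the jaws open and shut, and the axes are right-handed (so a half turn about x gives the same grasp; the last joint's range is limited). The gripper opens to 87 mm and grips with 3 to 60 N. Pads are 19 mm wide; open, the fingers measure 117 mm over their backs; the gripper's body (75 mm by 190 mm) begins 51 mm behind the grasp point.
Start: joints at [0.97, 0.527, 1.433, -0, 1.181, -0.178], TCP at [0.256, 0.57, 0.196] pointing down, gripper open.
Joint ranges: [-3.08, 3.08], [-0.75, 2.2], [0.22, 2.44], [-1.43, 4.57], [0, 2.65], [-2.85, 2.85]. Speed limits (rad/s): [2.79, 2.79, 3.14, 3.14, 3.14, 3.14].

## Interface

Orientations are given as a unit quaternion [x, y, z, w].
In Python, from rig import robot, optics, workorder gives the robot as it stands.
- The arm moves only by the tool arm_command, never from a script. Its argument "plan" is a list of rows, each a list of 7 numbers: the shift along the tool's x, y, z in cm, then the turn, a rotation vector about the tool's x, y, z in rad, then the finger opening in cm, from 0 to 8.7. In form: [[x, y, z, ax, ay, az, gripper], ...]. A call has 1 to 12 rows; each row shifts and turns the pose as measured when the row begins, along the tool's axes as they then stand; what a row does not reach is not made up. A row lasts 1/8 s, in which the tool goes at most 62.5 mm and 10.7 degrees, less where a joint would pass 70% of its speed; a pose out of reach is approached as far as the arm can. A call with a gripper value outside its range is refused whole. The fingers move at their own pace and stop on an object; "grip_force" is the grip in N (left out, the last holds). Time passes only in rows, so rows that do not move let the fingers close. It gives the time, the measured TCP pose, the force and the opening at its end, in the units of the state.
- robot.get_obs(): the state, without advancing time (a new reading comes with each control period).
- optics.camera(name): name is "scene" or "top" or "wrist"; returns (picture, depth): 420x560x3 uint8, blue, green, red; 420x560 float32, m along the optical axis (not along the pixel's ray), 0 where there is no reading.
- optics.camera_info(name): a dict with "mtx" (3x3 intrinsics, pixels), "position" and "rotation" of the camera in the world; the wrist camera has in their place "tool_from_camera" (4x4, takes a point from camera to tool coordinates, whose origin is the TCP and whose axes are the tool frame's). Camera axes: x right, y down, z forward; pixel columns grow to the right and rows downward; lengths in m; the calibration is good to about 2 mm. A picture is of the moment at which its call begins: read the wrist's pose just before it. camera_info takes no time and is no camera call.
- workorder.hand_in(): hands the job in, once; it reports no verdict.
The state is a dict: "time": time; "q": joint angles; "joint_velocities": joint speeds; "joint_torque": joint torques, N m; "position": TCP position; "tool_rot": TCP orientation; "ft_force": force on the tool from outside, world axes, zero at the start; "moment": the same for the moment, N m; "grip_width": finger opening in m.
Only numpy, scipy, OpenCV 4.12 (cv2) and the standard library are available. Lean on these libraries where they do the work, as an engineer would, in place of code of your own. Each camera call takes 0.05 s, during which the arm holds its last target. There are 200 camera calls.

## Task

Tidy the gauge-testing bench: with the closed fingers, sweep the three hexagonal union nuts across the bench, through the open side of the steel scoop tray, until each lies flat and wholly inside it. Push them along the bench only, never pick them up, and leave the round collar, the standing brass bush, the gauge and everything else where they are.

Things in the scene. Friction and masses are not known exactly. Their poses are not given: they have to be found in the camera images.
- tray: open-fronted sheet-steel scoop tray fixed to the bench: a floor level with the bench (no lip at the mouth) inside three upright walls 28 mm high and 3 mm thick. Inside it is 190 mm wide (its own x, -95 to +95 mm) and 120 mm deep (its own y, -60 to +60 mm). Origin: centre of that floor, at bench height. The open side (mouth) is the line y = -60 mm in its own frame; walls stand at x = -95, x = +95 and y = +60 mm. It does not move when pushed.
- nut_a: one of three alike HEXAGONAL steel union nuts lying flat on the bench: 36 mm across the flats, 42 mm across the corners, 20 mm tall, with a 24 mm through bore; 0.08 to 0.15 kg, slides without rolling. Origin: centre of its underside, z up. At the start it lies to the right of the tray's mouth (towards -y)
- nut_b: one of three alike HEXAGONAL steel union nuts lying flat on the bench: 36 mm across the flats, 42 mm across the corners, 20 mm tall, with a 24 mm through bore; 0.08 to 0.15 kg, slides without rolling. Origin: centre of its underside, z up. At the start it lies to the right of the tray's mouth (towards -y)
- nut_c: one of three alike HEXAGONAL steel union nuts lying flat on the bench: 36 mm across the flats, 42 mm across the corners, 20 mm tall, with a 24 mm through bore; 0.08 to 0.15 kg, slides without rolling. Origin: centre of its underside, z up. At the start it lies to the right of the tray's mouth (towards -y)
- bush: bystander: small brass stepped bush standing upright among the nuts, round, 26 mm across at the foot, 40 mm tall; origin at the centre of its underside, z up
- collar: bystander: ROUND steel collar lying flat, 44 mm across with a 28 mm bore, 20 mm tall; origin at the centre of its underside
- gauge: bystander: dial pressure gauge lying on its back, 100 mm across, 40 mm tall, with a 20 mm thick brass stem sticking out 30 mm sideways along its own +x; origin at the centre of its underside
- wrench: bystander: steel wrench lying flat, 190 mm long along its own x; origin near its middle
- screwdriver: bystander: screwdriver lying, 200 mm long along its own x; origin near its middle
- cup: bystander: small black plastic bowl, 70 mm across, 35 mm tall; origin at the centre of its underside
- jar: bystander: small closed white jar, 48 mm across, 45 mm tall; origin at the centre of its underside
Not all that is in view belongs to the job. Leave any red look-alike of the nut_b alone.

How it is judged:
By the outcome, as a careful person would: the job done as asked, in the order asked, and still so for the second after the job is handed in, with the robot touching nothing.
It also fails if it takes over 72 s, if anything falls off the work surface, if the arm or the gripper's body presses on something with over 40 N, if the wrist force passes 120 N, or if a joint passes its speed limit or range.

## Working session

There is one attempt and no reset: what is moved stays moved. The work goes in short steps, Python scripts to look and compute and a tool call to move; the robot and the scene stay as the last step left them, time stands still between calls to the robot, and variables do not carry over. Pictures are saved under pics/ and viewed, about 8 in all and at most 12, crops included, and the job is handed in when it is done.

Besides the shell and the picture viewer there is one more tool, called in YAML: its name, and indented under it one key for each argument. arm_command: Moves the arm, as the interface text tells. Its arguments: {"type":"object","properties":{"plan":{"type":"array"},"grip_force":{"type":"number"}},"required":["plan"]}

```bash
mkdir -p pics; ls
cat > h.py <<'E'
import numpy as np, cv2
from rig import robot, optics, workorder
def ray(info,u,v,z):
    K=np.array(info["mtx"]);p=np.array(info["position"]);R=np.array(info["rotation"])
    if R.shape!=(3,3):
        from scipy.spatial.transform import Rotation as Ro; R=Ro.from_quat(R).as_matrix()
    d=R@np.linalg.inv(K)@np.array([u,v,1.]); return p+d*(z-p[2])/d[2]
E
python3 - <<'E'
from h import *
o=robot.get_obs(); print({k:np.round(v,3).tolist() for k,v in o.items()})
for n in("top","scene"):
    im,d=optics.camera(n); cv2.imwrite(f"pics/{n}0.png",im); np.save(f"pics/{n}0.npy",d); print(n,optics.camera_info(n))
E
```

```text
pics
{'time': 0.0, 'q': [0.97, 0.529, 1.434, -0.0, 1.181, -0.179], 'joint_velocities': [0.0, 0.001, -0.001, -0.001, 0.0, 0.001], 'joint_torque': [0.001, -44.005, -17.659, 0.063, 0.058, -0.0], 'position': [0.256, 0.569, 0.195], 'tool_rot': [-0.384, 0.594, 0.384, 0.593], 'ft_force': [0.75, -0.136, -0.186], 'moment': [-0.023, -0.036, -0.003], 'grip_width': 0.087}
top {'mtx': array([[400.80838553,   0.        , 274.43165894],
       [  0.        , 400.80838553, 207.85991372],
       [  0.        ,   0.        ,   1.        ]]), 'position': array([ 0.40319619, -0.04424887,  0.9043061 ]), 'rotation': array([ 0.70790217, -0.70050301,  0.05563411, -0.0712383 ])}
scene {'mtx': array([[437.13956721,   0.        , 274.11979871],
       [  0.        , 437.13956721, 208.49768113],
       [  0.        ,   0.        ,   1.        ]]), 'position': array([ 0.98154804, -0.50259998,  0.77893146]), 'rotation': array([ 0.87543545,  0.3258369 , -0.13469642, -0.33060544])}
```

View pics/top0.png

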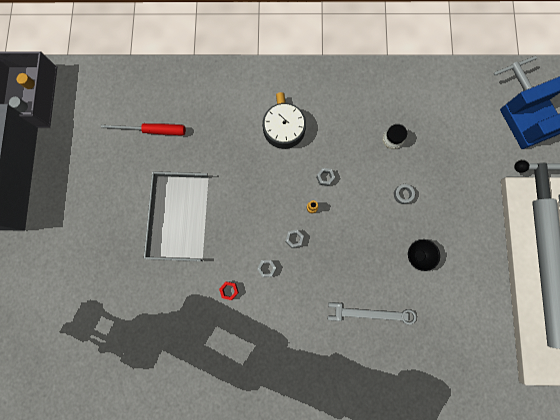

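View pics/scene0.png

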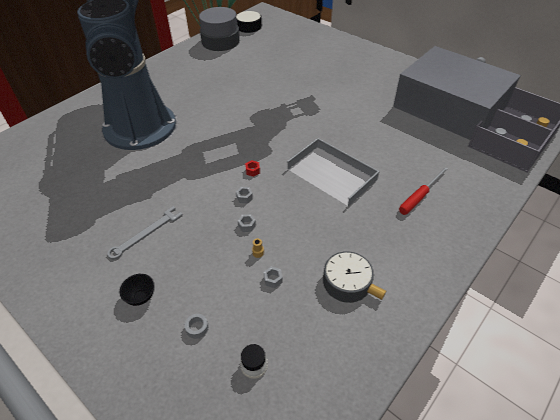

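Candidates in the top view are hexes at (327,177), (295,239) and (267,268). The look-alikes are the red hex at (229,290), the round collar at (405,194) and the bush at (313,207). I choose the three grey hexes, and next I'll measure them and check in one close crop.

Run:
```python
from h import *
im=cv2.imread("pics/top0.png"); I=optics.camera_info("top")
c=im[150:310,130:430]; cv2.imwrite("pics/crop0.png",cv2.resize(c,None,fx=2.66,fy=2.66,interpolation=cv2.INTER_CUBIC))
d=np.load("pics/top0.npy")
# height map
K=I["mtx"];from scipy.spatial.transform import Rotation as Ro
R=Ro.from_quat(I["rotation"]).as_matrix()
v,u=np.mgrid[0:420,0:560]
P=(np.stack([u,v,np.ones_like(u)],-1)@np.linalg.inv(K).T*d[...,None])@R.T+I["position"]
H=P[...,2]; print("bench z",np.median(H[200:300,220:400]))
m=((H>0.010)&(d>0)).astype(np.uint8)
n,l,s,ce=cv2.connectedComponentsWithStats(m)
for i in range(1,n):
    if 30<s[i,4]<4000:
        pts=P[l==i]; zt=np.percentile(pts[:,2],90); hull=cv2.convexHull(np.argwhere(l==i)[:,::-1].astype(np.int32))
        (cx,cy),r=cv2.minEnclosingCircle(hull)
        mm=cv2.moments(hull); g=(mm['m10']/mm['m00'],mm['m01']/mm['m00']) if mm['m00'] else (cx,cy)
        print(s[i].tolist(),"px",np.round(g,1),"zt",round(float(zt),3),"xy",np.round(ray(I,*g,zt)[:2],4),"r",round(r*.9/400,3), "xr",np.round(pts[:,0].min(),3),np.round(pts[:,0].max(),3),"yr",np.round(pts[:,1].min(),3),np.round(pts[:,1].max(),3))
        if s[i,0]<150: print(np.round([ray(I,*p,.028)[:2] for p in cv2.approxPolyDP(hull,2,True)[:,0]],3).tolist())
```

```text
bench z -3.45031214935565e-05
[494, 56, 66, 92, 3004] px [529.9  99.3] zt 0.09 xy [ 0.7921 -0.5697] r 0.103 xr 0.712 0.916 yr -0.671 -0.52
[263, 92, 43, 56, 1647] px [283.6 122. ] zt 0.042 xy [ 0.7584 -0.0425] r 0.062 xr 0.708 0.842 yr -0.092 0.005
[101, 123, 84, 12, 565] px [151.1 127.9] zt 0.026 xy [0.7495 0.2658] r 0.094 xr 0.738 0.766 yr 0.19 0.39
[[0.736, 0.187], [0.736, 0.262], [0.755, 0.383], [0.758, 0.196], [0.756, 0.189]]
[383, 124, 24, 24, 421] px [395.  135.3] zt 0.046 xy [ 0.7262 -0.2918] r 0.029 xr 0.71 0.754 yr -0.32 -0.274
[317, 168, 18, 17, 150] px [325.4 175.9] zt 0.021 xy [ 0.6381 -0.1384] r 0.02 xr 0.621 0.658 yr -0.158 -0.119
[144, 171, 64, 90, 703] px [175.8 215.8] zt 0.032 xy [0.5418 0.1946] r 0.118 xr 0.445 0.645 yr 0.132 0.261
[[0.641, 0.132], [0.445, 0.135], [0.448, 0.26], [0.643, 0.256]]
[394, 184, 21, 19, 212] px [404.4 193. ] zt 0.021 xy [ 0.5999 -0.3143] r 0.023 xr 0.58 0.622 yr -0.337 -0.294
[307, 200, 11, 12, 109] px [312.2 205.8] zt 0.041 xy [ 0.5653 -0.1068] r 0.014 xr 0.558 0.579 yr -0.119 -0.097
[286, 229, 18, 18, 135] px [294.2 237.7] zt 0.022 xy [ 0.4968 -0.0681] r 0.02 xr 0.478 0.516 yr -0.087 -0.05
[408, 239, 32, 32, 634] px [423.5 254.5] zt 0.036 xy [ 0.4622 -0.3446] r 0.037 xr 0.429 0.496 yr -0.378 -0.311
[257, 260, 19, 17, 134] px [266.1 267.8] zt 0.022 xy [ 0.4305 -0.0073] r 0.021 xr 0.413 0.448 yr -0.027 0.013
[219, 281, 19, 19, 154] px [228.3 290.1] zt 0.022 xy [0.3818 0.0739] r 0.021 xr 0.363 0.401 yr 0.055 0.094
```

View pics/crop0.png

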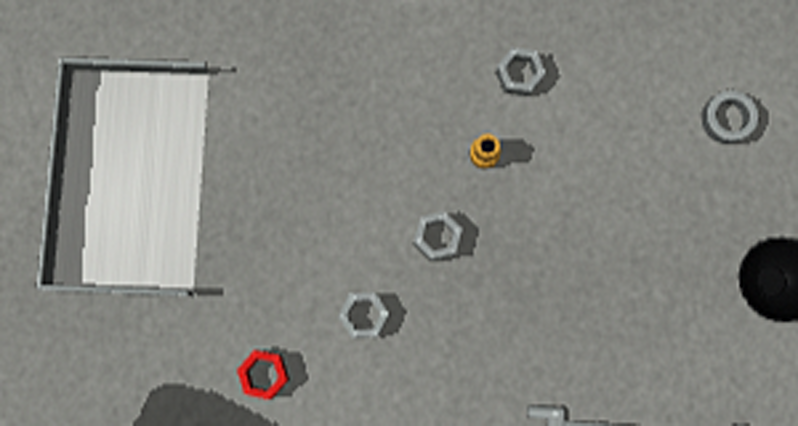

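```bash
cat >> h.py <<'E'
from scipy.spatial.transform import Rotation as Ro
def height(n="top",im=None,d=None):
    I=optics.camera_info(n)
    if d is None: im,d=optics.camera(n)
    R=Ro.from_quat(I["rotation"]).as_matrix(); v,u=np.mgrid[0:420,0:560]
    return im,(np.stack([u,v,np.ones_like(u)],-1)@np.linalg.inv(I["mtx"]).T*d[...,None])@R.T+I["position"]
def to(x,y,z,yaw=0):
    """shift in tool cm and turn to reach xyz with tool z at yaw from world x (mod 180), tool down"""
    o=robot.get_obs(); R=Ro.from_quat(o["tool_rot"]); p=np.array(o["position"])
    best=None
    for k in(0,np.pi):
        c,s=np.cos(yaw+k),np.sin(yaw+k); G=np.column_stack([[0,0,-1],[-s,c,0],[c,s,0]])
        rv=(R.inv()*Ro.from_matrix(G)).as_rotvec()
        print("now",p.round(4),"shift cm",np.round(100*R.inv().apply(np.array([x,y,z])-p),2),"turn",rv.round(3),"q6",round(o["q"][5],2), "tools y,z",R.as_matrix()[:,1].round(2),R.as_matrix()[:,2].round(2)) if k==0 or 1 else 0
E
python3 - <<'E'
from h import *
im=cv2.imread("pics/top0.png"); I=optics.camera_info("top")
for p in [(62,60),(207,68),(42,288),(193,292)]: print("tray rim",np.round(ray(I,p[0]/2.66+130,p[1]/2.66+150,.028)[:2],4))
for p in [(207,72),(194,285)]: print("mouth floor",np.round(ray(I,p[0]/2.66+130,p[1]/2.66+150,0)[:2],4))
d=np.load("pics/top0.npy"); im,P=height("top",im,d)
for c in [(.638,-.138),(.497,-.068),(.4305,-.0073)]:
    m=(np.hypot(P[...,0]-c[0],P[...,1]-c[1])<.03)&(P[...,2]>.012)
    q=P[m][:,:2]-c; a=np.arctan2(q[:,1],q[:,0]); r=np.hypot(*q.T); w=r>.019
    ph=np.angle(np.sum(np.exp(6j*a[w])))/6
    print("corner angle deg mod60",np.degrees(ph), "coh",abs(np.mean(np.exp(6j*a[w]))),w.sum())
to(.64,-.2,.1)
E
```

```text
tray rim [0.6415 0.2526]
tray rim [0.6353 0.1279]
tray rim [0.4478 0.2563]
tray rim [0.4459 0.1314]
mouth floor [0.6391 0.1333]
mouth floor [0.4532 0.1365]
corner angle deg mod60 20.55516046268215 coh 0.2235436134233659 21
corner angle deg mod60 -17.0818895738448 coh 0.7900327644012802 9
corner angle deg mod60 -28.155424341129088 coh 0.9640955858724808 7
now [0.256  0.5694 0.195 ] shift cm [  9.58 -66.59 -54.39] turn [ 1.148e+00 -2.000e-03  1.000e-03] q6 -0.18 tools y,z [-0.91  0.41  0.  ] [ 0.41  0.91 -0.  ]
now [0.256  0.5694 0.195 ] shift cm [  9.58 -66.59 -54.39] turn [-1.994e+00 -1.000e-03 -2.000e-03] q6 -0.18 tools y,z [-0.91  0.41  0.  ] [ 0.41  0.91 -0.  ]
```

arm_command:
  plan:
    - [0,0,0,0.144,0,0,0]
    - [0,0,0,0.144,0,0,0]
    - [0,0,0,0.144,0,0,0]
    - [0,0,0,0.144,0,0,0]
    - [0,0,0,0.144,0,0,0]
    - [0,0,0,0.144,0,0,0]
    - [0,0,0,0.144,0,0,0]
    - [0,0,0,0.144,0,0,0]
  grip_force: 20

```text
time: 1.1
position: [0.2538, 0.5661, 0.1901]
tool_rot: [0.011, 0.709, -0.019, 0.704]
ft_force: [-0.6, -0.5, 0.3]
grip_width: 0.0152
```

arm_command:
  plan:
    - [0,-5,3,0,0,0,0]
    - [0,-5,3,0,0,0,0]
    - [0,-5,3,0,0,0,0]
    - [0,-5,3,0,0,0,0]
    - [0,-5,3,0,0,0,0]
    - [0,-5,3,0,0,0,0]
    - [0,-5,3,0,0,0,0]
    - [0,-5,3,0,0,0,0]
    - [0,-5,3,0,0,0,0]
    - [0,-5,3,0,0,0,0]
    - [0,-5,3,0,0,0,0]
    - [0,-5,3,0,0,0,0]

```text
time: 2.6
position: [0.5963, -0.0627, 0.1899]
tool_rot: [0.009, 0.71, -0.016, 0.703]
ft_force: [1.1, -0.3, 0.2]
grip_width: 0.0004
```

```bash
python3 -c "
from h import *
to(.64,-.195,.1)"
```

```text
now [ 0.5963 -0.0627  0.1899] shift cm [  9.07 -12.98   4.92] turn [-0.035 -0.01   0.009] q6 -0.24 tools y,z [ 0.04  1.   -0.01] [ 1.   -0.04 -0.01]
now [ 0.5963 -0.0627  0.1899] shift cm [  9.07 -12.98   4.92] turn [3.106 0.014 0.015] q6 -0.24 tools y,z [ 0.04  1.   -0.01] [ 1.   -0.04 -0.01]
```

arm_command:
  plan:
    - [0,-4.5,1.7,-0.05,0,0,0]
    - [0,-4.5,1.7,-0.05,0,0,0]
    - [0,-4.5,1.7,-0.05,0,0,0]
    - [4.5,0,0,0,0,0,0]
    - [4,0,0,0,0,0,0]
    - [0,0,0,0,0,0,0]

```text
time: 3.35
position: [0.6509, -0.2088, 0.1007]
tool_rot: [-0.043, 0.71, 0.037, 0.702]
ft_force: [-0.6, 0.4, -0.3]
grip_width: 0.0003
```

Run:
```python
from h import *
to(.6435,-.1875,.008,.11)
im,d=optics.camera("wrist"); cv2.imwrite("pics/w1.png",im)
```

```text
now [ 0.6509 -0.2088  0.1007] shift cm [ 9.26  2.27 -0.39] turn [ 0.002 -0.011  0.008] q6 -0.57 tools y,z [-0.11  0.99 -0.01] [ 0.99  0.11 -0.01]
now [ 0.6509 -0.2088  0.1007] shift cm [ 9.26  2.27 -0.39] turn [-3.139 -0.012 -0.018] q6 -0.57 tools y,z [-0.11  0.99 -0.01] [ 0.99  0.11 -0.01]
```

View pics/w1.png

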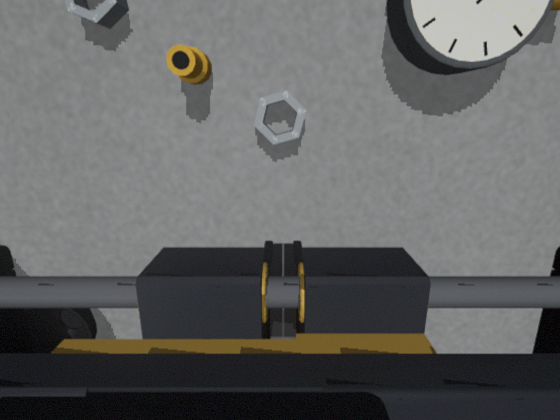

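The wrist view shows the nut at (280,118), straight ahead of the shut fingers at u≈284. Its flat faces them, and the bush at (188,62) is well clear.

arm_command:
  plan:
    - [4.5,0,-0.4,0,-0.01,0.01,0]
    - [4.2,0,0,0,0,0,0]
    - [0.3,0,0,0,0,0,0]
    - [0,1.5,0,0,0,0,0]
    - [0,1.5,0,0,0,0,0]
    - [0,1.5,0,0,0,0,0]
    - [0,1.5,0,0,0,0,0]
    - [0,1.5,0,0,0,0,0]
    - [0,1.5,0,0,0,0,0]

```text
time: 4.53
position: [0.6487, -0.1174, 0.0268]
tool_rot: [-0.045, 0.696, 0.037, 0.715]
ft_force: [0.4, 0.1, 0.1]
grip_width: 0.0006
```

Run:
```python
from h import *
to(.6435,-.1875,.008,.11)
im,d=optics.camera("wrist"); cv2.imwrite("pics/w2.png",im)
```

```text
now [ 0.6487 -0.1174  0.0268] shift cm [ 1.94 -6.87 -1.38] turn [0.006 0.026 0.013] q6 -0.46 tools y,z [-0.12  0.99 -0.01] [0.99 0.12 0.03]
now [ 0.6487 -0.1174  0.0268] shift cm [ 1.94 -6.87 -1.38] turn [-3.136 -0.021  0.041] q6 -0.46 tools y,z [-0.12  0.99 -0.01] [0.99 0.12 0.03]
```

View pics/w2.png

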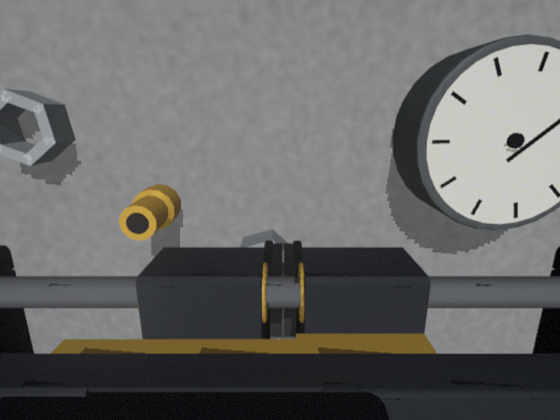

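The rows fell short in z (0.027, above the nut's top), so the fingers passed over the nut without touching it. I'll back off, lower further, check the height, and then push.

arm_command:
  plan:
    - [0,-4,-0.5,0,0.025,0.012,0]
    - [0,-3.9,-0.5,0,0,0,0]
    - [0,0,0,0,0,0,0]
    - [1.6,0,0,0,0,0,0]
    - [0,0,0,0,0,0,0]

```text
time: 5.2
position: [0.6461, -0.192, 0.0085]
tool_rot: [-0.042, 0.707, 0.044, 0.704]
ft_force: [-0.5, -0.1, 0.0]
grip_width: 0.0003
```

Run:
```python
from h import *
to(.6435,-.1875,.008,.11)
```

```text
now [ 0.6461 -0.192   0.0085] shift cm [ 0.05  0.48 -0.2 ] turn [ 0.011 -0.004 -0.003] q6 -0.58 tools y,z [-0.12  0.99  0.  ] [ 0.99  0.12 -0.  ]
now [ 0.6461 -0.192   0.0085] shift cm [ 0.05  0.48 -0.2 ] turn [-3.131  0.005 -0.007] q6 -0.58 tools y,z [-0.12  0.99  0.  ] [ 0.99  0.12 -0.  ]
```

arm_command:
  plan:
    - [0,1.2,-0.2,0,0,0,0]
    - [0,1.2,0,0,0,0,0]
    - [0,1.2,0,0,0,0,0]
    - [0,1.2,0,0,0,0,0]
    - [0,1.2,0,0,0,0,0]
    - [0,1.2,0,0,0,0,0]
    - [0,1.2,0,0,0,0,0]
    - [0,1.2,0,0,0,0,0]
    - [0,1.2,0,0,0,0,0]
    - [0,0,0,0,0,0,0]

```text
time: 6.45
position: [0.6295, -0.0735, 0.0092]
tool_rot: [-0.043, 0.707, 0.046, 0.704]
ft_force: [-0.5, -0.2, -0.6]
grip_width: 0.0001
```

```bash
cat >> h.py <<'E'
def nuts():
    """grey/any low discs 15-26 mm tall seen from both fixed cameras, merged hull centres"""
    for n in("top","scene"):
        im,P=height(n); I=optics.camera_info(n); H=P[...,2]
        m=((H>.017)&(H<.026)&(P[...,0]>.36)&(P[...,0]<.7)&(P[...,1]>-.36)&(P[...,1]<.26)).astype(np.uint8)
        cv2.imwrite(f"pics/{n}_m.png",im)
        k,l,s,_=cv2.connectedComponentsWithStats(cv2.morphologyEx(m,cv2.MORPH_CLOSE,np.ones((3,3))))
        for i in range(1,k):
            if s[i,4]>25:
                q=P[(l==i)&(m>0)][:,:2]; mid=(np.percentile(q,1,axis=0)+np.percentile(q,99,axis=0))/2
                print(n,s[i].tolist(),"xy",mid.round(4),"span",np.ptp(q,axis=0).round(3))
E
python3 - <<'E'
from h import *
to(.605,.172,.008,.11); nuts()
im,d=optics.camera("wrist"); cv2.imwrite("pics/w3.png",im)
E
```

```text
now [ 0.6295 -0.0735  0.0092] shift cm [ 0.22 24.66  0.64] turn [ 0.015 -0.005 -0.004] q6 -0.42 tools y,z [-0.12  0.99  0.  ] [ 0.99  0.12 -0.  ]
now [ 0.6295 -0.0735  0.0092] shift cm [ 0.22 24.66  0.64] turn [-3.126  0.006 -0.007] q6 -0.42 tools y,z [-0.12  0.99  0.  ] [ 0.99  0.12 -0.  ]
top [395, 184, 20, 19, 175] xy [ 0.6011 -0.3162] span [0.041 0.043]
top [410, 242, 19, 17, 56] xy [ 0.4733 -0.3402] span [0.035 0.04 ]
top [413, 263, 17, 6, 33] xy [ 0.4393 -0.3427] span [0.011 0.034]
scene [327, 146, 52, 55, 200] xy [0.5648 0.1957] span [0.161 0.126]
scene [246, 160, 14, 12, 87] xy [0.3819 0.0727] span [0.04 0.04]
scene [236, 187, 16, 12, 91] xy [ 0.4293 -0.0087] span [0.036 0.041]
scene [238, 215, 18, 12, 82] xy [ 0.4969 -0.0726] span [0.039 0.032]
scene [254, 247, 10, 6, 39] xy [ 0.5739 -0.1124] span [0.016 0.018]
scene [264, 266, 19, 18, 140] xy [ 0.6392 -0.1408] span [0.038 0.037]
scene [125, 278, 28, 14, 155] xy [ 0.4547 -0.3386] span [0.046 0.043]
scene [185, 314, 23, 21, 231] xy [ 0.6016 -0.3177] span [0.044 0.042]
```

View pics/w3.png

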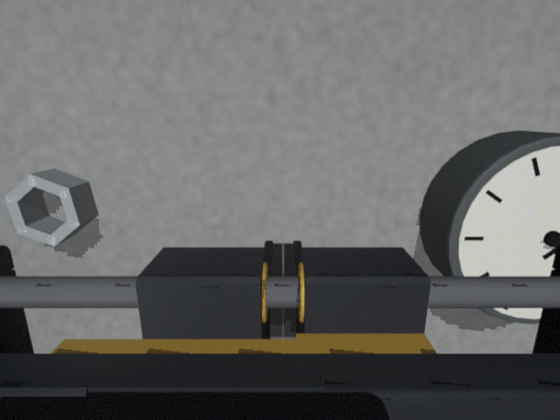

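Run:
```python
import cv2
im=cv2.imread("pics/scene_m.png")[100:360,140:440]; cv2.imwrite("pics/s3.png",cv2.resize(im,None,fx=2.3,fy=2.3))
```

```text
(no output)
```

View pics/s3.png

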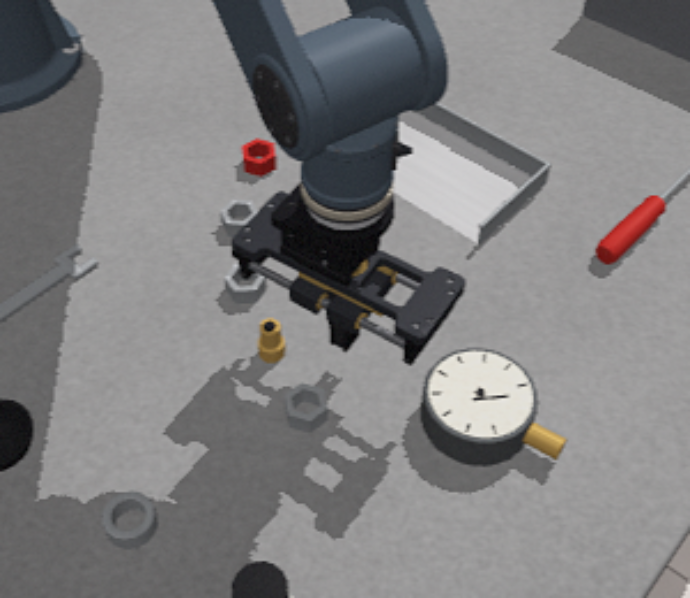

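Run:
```python
from h import *
o=robot.get_obs(); print(np.round(o["position"],4),np.round(o["q"],3))
for n in("scene","wrist"):
    if n=="scene":
        im,P=height(n); 
        for (u,v) in [(287,247),(289,249),(287,243),(285,235),(320,253)]: print((u,v),P[v,u].round(3))
        # lowest points of dark gripper
        dark=(im.max(2)<60)&(P[...,0]>.55)&(P[...,0]<.7)&(P[...,1]>-.2)&(P[...,1]<0.05)&(P[...,2]>.006)
        q=P[dark]; i=np.argsort(q[:,2])[:10]; print(q[i].round(3)); vu=np.argwhere(dark)[i]; print(vu.tolist())
        I=optics.camera_info(n); R=Ro.from_quat(I["rotation"]).as_matrix()
        c=R.T@(np.array(o["position"])-I["position"]); print("TCP projects",(I["mtx"]@c/c[2]).round(1),"depth",c[2].round(3))
    else:
        im,d=optics.camera(n); I=optics.camera_info(n); T=np.array(I["tool_from_camera"]); print(T.round(3).tolist())
        ti=np.linalg.inv(T); c=ti[:3,3]; print("TCP in wrist px",(I["mtx"]@c/c[2]).round(1), "depth",c[2], "img depth at 284,250",d[250,272],d[248,297],d[245,284])
        # bench height seen from wrist with reported pose
        Rt=Ro.from_quat(o["tool_rot"]).as_matrix()
        for(u,v)in[(200,100),(300,100),(350,50),(40,240)]:
            k=np.linalg.inv(I["mtx"])@[u,v,1]*d[v,u]; w=Rt@(T[:3,:3]@k+T[:3,3])+o["position"]; print((u,v),w.round(4))
```

```text
[ 0.6301 -0.075   0.0093] [-0.295  0.784  1.53   0.002  0.832 -0.42 ]
(287, 247) [ 0.631 -0.085  0.049]
(289, 249) [ 0.636 -0.085  0.047]
(287, 243) [ 0.631 -0.086  0.064]
(285, 235) [ 0.647 -0.11   0.127]
(320, 253) [ 0.72  -0.096  0.12 ]
[[ 0.632 -0.084  0.035]
 [ 0.628 -0.085  0.036]
 [ 0.625 -0.085  0.037]
 [ 0.63  -0.085  0.038]
 [ 0.632 -0.083  0.038]
 [ 0.569 -0.111  0.039]
 [ 0.624 -0.084  0.039]
 [ 0.625 -0.087  0.039]
 [ 0.567 -0.105  0.039]
 [ 0.637 -0.067  0.04 ]]
[[251, 288], [250, 286], [249, 285], [250, 287], [250, 288], [242, 257], [248, 285], [249, 284], [240, 258], [246, 295]]
TCP projects [289.7 255.1   1. ] depth 0.942
[[0.0, -0.268, 0.964, -0.189], [0.001, -0.964, -0.268, 0.073], [1.0, 0.001, -0.0, -0.0], [0.0, 0.0, 0.0, 1.0]]
TCP in wrist px [283.1 240.8   1. ] depth 0.20148228214845582 img depth at 284,250 0.16232735 0.16326399 0.17037235
(200, 100) [ 5.743e-01 -1.500e-03  4.000e-04]
(300, 100) [6.294e-01 5.400e-03 6.000e-04]
(350, 50) [6.525e-01 3.400e-02 3.000e-04]
(40, 240) [ 0.4946 -0.0875  0.0201]
```

Both cameras agree that the real finger tips end about 26 mm short of the reported TCP. The scene depth puts the tips at z≈0.035 while the reported z is 0.009, so they have been passing over the nut, which still lies at (0.639,-0.141). I'll take that offset into account and descend behind the nut in small steps, watching the force.

arm_command:
  plan:
    - [0,-4,0,0,0,0,0]
    - [0,-4,0,0,0,0,0]
    - [0,-4,0,0,0,0,0]
    - [0,0,0,0,0,0,0]
    - [0.9,0,0,0,0,0,0]
    - [0.8,0,0,0,0,0,0]
    - [0.6,0,0,0,0,0,0]
    - [0,0,0,0,0,0,0]

```text
time: 7.7
position: [0.6438, -0.196, -0.017]
tool_rot: [-0.042, 0.708, 0.046, 0.703]
ft_force: [0.5, 0.3, -0.0]
grip_width: 0.0006
```

Run:
```python
from h import *
o=robot.get_obs(); to(.6445,-.1875,-.016,.11); print(np.round(o["ft_force"],2))
im,P=height("scene")
x,y,_=o["position"]
dark=(im.max(2)<60)&(abs(P[...,0]-x)<.02)&(abs(P[...,1]-y)<.02)&(P[...,2]>.003)
q=P[dark]; i=np.argsort(q[:,2])[:8]; print(q[i].round(3))
```

```text
now [ 0.6438 -0.196  -0.017 ] shift cm [-0.09  0.83  0.17] turn [ 0.014 -0.006 -0.006] q6 -0.59 tools y,z [-0.12  0.99  0.01] [ 0.99  0.12 -0.01]
now [ 0.6438 -0.196  -0.017 ] shift cm [-0.09  0.83  0.17] turn [-3.127  0.009 -0.01 ] q6 -0.59 tools y,z [-0.12  0.99  0.01] [ 0.99  0.12 -0.01]
[ 0.48  0.29 -0.02]
[[ 0.645 -0.204  0.007]
 [ 0.651 -0.205  0.007]
 [ 0.644 -0.205  0.01 ]
 [ 0.65  -0.206  0.011]
 [ 0.638 -0.208  0.012]
 [ 0.642 -0.206  0.013]
 [ 0.641 -0.208  0.014]
 [ 0.653 -0.206  0.014]]
```

arm_command:
  plan:
    - [0,1.2,0.1,0,0,0,0]
    - [0,1.2,0,0,0,0,0]
    - [0,1.2,0,0,0,0,0]
    - [0,1.2,0,0,0,0,0]
    - [0,1.2,0,0,0,0,0]
    - [0,1.2,0,0,0,0,0]
    - [0,1.2,0,0,0,0,0]
    - [0,1.2,0,0,0,0,0]
    - [0,1.2,0,0,0,0,0]
    - [0,0,0,0,0,0,0]

```text
time: 9.0
position: [0.6311, -0.0796, -0.0151]
tool_rot: [-0.043, 0.707, 0.046, 0.704]
ft_force: [0.4, -0.4, 0.4]
grip_width: 0.0006
```

```bash
cat >> h.py <<'E'
def wr(save=None):
    """low bits 12-26 mm tall seen by the wrist camera, in tool y,z (cm) and world"""
    o=robot.get_obs(); im,d=optics.camera("wrist"); I=optics.camera_info("wrist"); T=np.array(I["tool_from_camera"])
    v,u=np.mgrid[0:420,0:560]; C=np.stack([u,v,np.ones_like(u)],-1)@np.linalg.inv(I["mtx"]).T*d[...,None]
    t=C@T[:3,:3].T+T[:3,3]; W=t@Ro.from_quat(o["tool_rot"]).as_matrix().T+np.array(o["position"])
    m=((W[...,2]>.014)&(W[...,2]<.024)&(v<245)&(d>0)).astype(np.uint8)
    k,l,s,_=cv2.connectedComponentsWithStats(m)
    print("z",round(o["position"][2],4),"pos",np.round(o["position"],4),"F",np.round(o["ft_force"],1))
    for i in range(1,k):
        if s[i,4]>60:
            q=t[l==i]; w=W[l==i]; print("wrist",s[i].tolist(),"tool yz cm",(100*(q.min(0)+q.max(0))/2)[1:].round(1),"span",(100*np.ptp(q,axis=0))[1:].round(1),"world",((w.min(0)+w.max(0))/2)[:2].round(3),"ymax",w[:,1].max().round(3))
    if save: cv2.imwrite(save,im)
E
python3 - <<'E'
from h import *
wr("pics/w4.png"); nuts()
E
```

```text
z -0.0151 pos [ 0.6311 -0.0796 -0.0151] F [ 0.4 -0.4  0.4]
wrist [446, 124, 114, 121, 1707] tool yz cm [ 3.9 10.2] span [5.8 4.4] world [ 0.727 -0.028] ymax 0.004
wrist [249, 167, 87, 78, 3110] tool yz cm [2.9 0.4] span [3.8 4.1] world [ 0.631 -0.05 ] ymax -0.03
wrist [0, 169, 56, 76, 2054] tool yz cm [  2.9 -12.6] span [3.7 2.8] world [ 0.504 -0.068] ymax -0.05
top [395, 184, 20, 18, 169] xy [ 0.6014 -0.316 ] span [0.04  0.042]
top [410, 242, 19, 17, 64] xy [ 0.4733 -0.3401] span [0.035 0.039]
top [411, 260, 19, 9, 38] xy [ 0.4429 -0.3414] span [0.017 0.037]
top [219, 289, 16, 11, 62] xy [0.3728 0.0772] span [0.021 0.033]
scene [332, 148, 47, 54, 182] xy [0.5722 0.1947] span [0.145 0.127]
scene [246, 161, 10, 10, 37] xy [0.3795 0.0676] span [0.036 0.027]
scene [236, 187, 17, 12, 100] xy [ 0.4304 -0.0088] span [0.039 0.041]
scene [252, 246, 12, 6, 35] xy [ 0.5688 -0.1119] span [0.023 0.017]
scene [282, 254, 13, 7, 29] xy [ 0.6327 -0.0834] span [0.019 0.021]
scene [125, 278, 28, 14, 137] xy [ 0.455  -0.3389] span [0.045 0.042]
scene [185, 314, 23, 21, 232] xy [ 0.6011 -0.3177] span [0.042 0.042]
```

arm_command:
  plan:
    - [0.05,1.4,0,0,0,0,0]
    - [0.02,1.4,0,0,0,0,0]
    - [0.02,1.4,0,0,0,0,0]
    - [0.02,1.4,0,0,0,0,0]
    - [0.02,1.4,0,0,0,0,0]
    - [0.02,1.4,0,0,0,0,0]
    - [0.02,1.4,0,0,0,0,0]
    - [0.02,1.4,0,0,0,0,0]
    - [0.02,1.4,0,0,0,0,0]
    - [0.02,1.4,0,0,0,0,0]
    - [0.02,1.4,0,0,0,0,0]
    - [0,0,0,0,0,0,0]

```text
time: 10.65
position: [0.6118, 0.0818, -0.0166]
tool_rot: [-0.043, 0.706, 0.045, 0.705]
ft_force: [-0.4, -0.9, 0.1]
grip_width: 0.0007
```

Run:
```python
from h import *
wr("pics/w5.png")
```

```text
z -0.0166 pos [ 0.6118  0.0818 -0.0166] F [-0.4 -0.9  0.1]
wrist [351, 0, 41, 176, 888] tool yz cm [8.2 3.7] span [7.2 1.1] world [0.638 0.167] ymax 0.204
wrist [250, 169, 89, 76, 3106] tool yz cm [2.9 0.5] span [3.8 4.1] world [0.613 0.111] ymax 0.131
```

arm_command:
  plan:
    - [0,1.2,0,0,0,0,0]
    - [0.02,1.2,0,0,0,0,0]
    - [0.02,1.2,0,0,0,0,0]
    - [0.02,1.2,0,0,0,0,0]
    - [0.02,1.2,0,0,0,0,0]
    - [0.02,1.2,0,0,0,0,0]
    - [0.02,1.2,0,0,0,0,0]
    - [0,0.6,0,0,0,0,0]
    - [0,0,0,0,0,0,0]

```text
time: 11.82
position: [0.6002, 0.1763, -0.0177]
tool_rot: [-0.043, 0.706, 0.045, 0.705]
ft_force: [-0.3, -0.3, 0.2]
grip_width: 0.0002
```

Run:
```python
from h import *
wr("pics/w6.png")
```

```text
z -0.0177 pos [ 0.6002  0.1763 -0.0177] F [-0.3 -0.3  0.2]
wrist [366, 123, 35, 122, 867] tool yz cm [4.  4.5] span [5.7 0.9] world [0.64  0.221] ymax 0.25
wrist [249, 171, 90, 74, 3058] tool yz cm [2.9 0.5] span [3.6 4.1] world [0.601 0.205] ymax 0.225
```

arm_command:
  plan:
    - [0,-2,0,0,0,0,0]
    - [-4,0,0,0,0,0,0]
    - [-4,0,0,0.13,0,0,0]
    - [0,0,0,0.15,0,0,0]
    - [0,-5,-1.1,0,0,0,0]
    - [0,-5,-1.1,0,0,0,0]
    - [0,-5,-1.1,0,0,0,0]
    - [0,-5,-1.1,0,0,0,0]
    - [0,-5,-1.1,0,0,0,0]
    - [0,-5,-1.1,0,0,0,0]
    - [0,0,0,0,0,0,0]

```text
time: 13.25
position: [0.4843, -0.1537, 0.0641]
tool_rot: [0.062, 0.704, -0.063, 0.705]
ft_force: [1.3, -0.3, 0.3]
grip_width: 0.0006
```

Run:
```python
from h import *
to(.487,-.13,-.017,-.16);wr("pics/w7.png"); nuts()
```

```text
now [ 0.4843 -0.1537  0.0641] shift cm [ 8.11  2.39 -0.17] turn [-0.018  0.002  0.001] q6 -0.35 tools y,z [ 0.18  0.98 -0.  ] [ 0.98 -0.18  0.  ]
now [ 0.4843 -0.1537  0.0641] shift cm [ 8.11  2.39 -0.17] turn [ 3.124e+00  2.000e-03 -3.000e-03] q6 -0.35 tools y,z [ 0.18  0.98 -0.  ] [ 0.98 -0.18  0.  ]
z 0.0641 pos [ 0.4843 -0.1537  0.0641] F [ 1.3 -0.3  0.3]
wrist [120, 0, 70, 49, 1423] tool yz cm [12.6 -7.9] span [2.7 4. ] world [ 0.43  -0.014] ymax 0.001
wrist [247, 63, 64, 61, 1604] tool yz cm [ 8.5 -0.3] span [3.7 4.1] world [ 0.497 -0.07 ] ymax -0.05
wrist [374, 116, 33, 39, 398] tool yz cm [5.8 7.3] span [2.5 2. ] world [ 0.567 -0.11 ] ymax -0.097
top [152, 174, 4, 20, 26] xy [0.6178 0.2529] span [0.043 0.003]
top [166, 182, 16, 18, 129] xy [0.6025 0.2063] span [0.04  0.035]
top [395, 184, 20, 19, 175] xy [ 0.6004 -0.3161] span [0.042 0.042]
top [286, 229, 18, 18, 123] xy [ 0.4974 -0.0677] span [0.038 0.038]
top [258, 260, 18, 15, 92] xy [ 0.4324 -0.0079] span [0.03  0.037]
top [418, 262, 12, 6, 30] xy [ 0.4413 -0.3485] span [0.011 0.023]
scene [288, 140, 92, 62, 310] xy [0.5446 0.1966] span [0.199 0.129]
scene [246, 160, 14, 12, 80] xy [0.3812 0.0733] span [0.041 0.038]
scene [346, 171, 16, 12, 82] xy [0.6011 0.2056] span [0.04  0.038]
scene [236, 187, 17, 9, 62] xy [ 0.43   -0.0032] span [0.037 0.03 ]
scene [238, 214, 18, 14, 115] xy [ 0.4977 -0.0699] span [0.038 0.041]
scene [252, 246, 12, 7, 38] xy [ 0.5697 -0.1113] span [0.02 0.02]
scene [125, 278, 28, 14, 155] xy [ 0.455  -0.3383] span [0.049 0.043]
scene [185, 314, 23, 22, 228] xy [ 0.6016 -0.3174] span [0.043 0.042]
```

arm_command:
  plan:
    - [4,0,-0.3,0,0,0,0]
    - [3,0,0,0,0,0,0]
    - [0,0,0,0,0,0,0]
    - [1.0,0,0,0,0,0,0]
    - [0,0,0,0,0,0,0]
    - [0,1.2,0,0,0,0,0]
    - [0,1.2,0,0,0,0,0]
    - [0,1.2,0,0,0,0,0]
    - [0,1.2,0,0,0,0,0]
    - [0,1.2,0,0,0,0,0]
    - [0,1.2,0,0,0,0,0]
    - [0,0,0,0,0,0,0]

```text
time: 14.9
position: [0.4999, -0.0685, -0.014]
tool_rot: [0.056, 0.701, -0.058, 0.708]
ft_force: [-0.0, 0.3, -0.6]
grip_width: 0.0003
```

Run:
```python
from h import *
wr("pics/w8.png")
```

```text
z -0.014 pos [ 0.4999 -0.0685 -0.014 ] F [-0.   0.3 -0.6]
wrist [66, 125, 95, 89, 3858] tool yz cm [ 4.7 -7.8] span [4. 4.] world [ 0.43  -0.009] ymax 0.012
wrist [230, 169, 88, 76, 3089] tool yz cm [ 2.9 -0.4] span [3.7 4.2] world [ 0.5   -0.039] ymax -0.019
```

arm_command:
  plan:
    - [0.15,1.4,0,0,0,0,0]
    - [0.02,1.4,0,0,0,0,0]
    - [0.02,1.4,0,0,0,0,0]
    - [0.02,1.4,0,0,0,0,0]
    - [0.02,1.4,0,0,0,0,0]
    - [0.02,1.4,0,0,0,0,0]
    - [0.02,1.4,0,0,0,0,0]
    - [0.02,1.4,0,0,0,0,0]
    - [0.02,1.4,0,0,0,0,0]
    - [0.02,1.4,0,0,0,0,0]
    - [0.02,1.4,0,0,0,0,0]
    - [0,0,0,0,0,0,0]

```text
time: 16.45
position: [0.5268, 0.0933, -0.0181]
tool_rot: [0.056, 0.701, -0.059, 0.708]
ft_force: [0.0, 0.2, -0.1]
grip_width: 0.0002
```

Run:
```python
from h import *
wr("pics/w9.png")
```

```text
z -0.0181 pos [ 0.5268  0.0933 -0.0181] F [ 0.   0.2 -0.1]
wrist [29, 0, 76, 214, 2927] tool yz cm [ 7.3 -9.1] span [8.7 1.3] world [0.449 0.18 ] ymax 0.224
wrist [372, 0, 97, 40, 1953] tool yz cm [11.   5.5] span [1.5 3.7] world [0.599 0.195] ymax 0.203
wrist [507, 0, 26, 156, 2444] tool yz cm [ 8.6 10. ] span [6.2 1. ] world [0.638 0.163] ymax 0.194
wrist [228, 170, 90, 75, 3127] tool yz cm [ 3.  -0.5] span [3.5 4.1] world [0.527 0.124] ymax 0.143
```

arm_command:
  plan:
    - [-0.05,1.2,0,0,0,0,0]
    - [0,1.2,0,0,0,0,0]
    - [0.02,1.2,0,0,0,0,0]
    - [0.02,1.2,0,0,0,0,0]
    - [0.02,1.2,0,0,0,0,0]
    - [0.02,1.2,0,0,0,0,0]
    - [0,0.8,0,0,0,0,0]
    - [0,0,0,0,0,0,0]

```text
time: 17.5
position: [0.5403, 0.1769, -0.0188]
tool_rot: [0.056, 0.701, -0.059, 0.708]
ft_force: [0.3, -0.8, 0.3]
grip_width: 0.0004
```

Run:
```python
from h import *
wr("pics/w10.png"); to(.395,-.01,.06,-np.pi/2)
```

```text
z -0.0188 pos [ 0.5403  0.1769 -0.0188] F [ 0.3 -0.8  0.3]
wrist [481, 73, 21, 172, 2305] tool yz cm [5.  9.3] span [7.8 1.2] world [0.64  0.211] ymax 0.25
wrist [42, 136, 50, 109, 1610] tool yz cm [ 3.7 -9.7] span [5.2 0.9] world [0.45  0.229] ymax 0.255
wrist [360, 147, 93, 88, 3661] tool yz cm [3.8 5.6] span [4. 4.] world [0.602 0.206] ymax 0.225
wrist [229, 171, 90, 74, 3060] tool yz cm [ 2.9 -0.4] span [3.6 4.1] world [0.54  0.206] ymax 0.226
now [ 0.5401  0.1766 -0.0188] shift cm [ -7.91 -20.8  -11.22] turn [ 1.408  0.011 -0.004] q6 0.29 tools y,z [ 0.16  0.99 -0.  ] [ 0.99 -0.16  0.01]
now [ 0.5401  0.1766 -0.0188] shift cm [ -7.91 -20.8  -11.22] turn [-1.734  0.004  0.011] q6 0.29 tools y,z [ 0.16  0.99 -0.  ] [ 0.99 -0.16  0.01]
```

arm_command:
  plan:
    - [0,-2,0,0,0,0,0]
    - [-4,0,0,0,0,0,0]
    - [-4,0,0,0.17,0,0,0]
    - [0,0,0,0.17,0,0,0]
    - [0,0,0,0,0,0,0]
    - [0,-4.9,-0.3,0,0,0,0]
    - [0,-4.9,-0.3,0,0,0,0]
    - [0,-4.9,-0.3,0,0,0,0]
    - [0,-4.9,-0.3,0,0,0,0]
    - [0,-4.9,-0.3,0,0,0,0]
    - [0,0,0,0,0,0,0]

```text
time: 18.92
position: [0.396, -0.0649, 0.0607]
tool_rot: [0.174, 0.684, -0.177, 0.687]
ft_force: [0.5, 0.4, 0.4]
grip_width: 0.0004
```

Run:
```python
from h import *
to(.401,-.062,-.016,-.5);wr("pics/w11.png")
```

```text
now [ 0.396  -0.0649  0.0607] shift cm [7.67 0.52 0.26] turn [-0.001  0.005  0.003] q6 0.07 tools y,z [ 0.48  0.88 -0.  ] [ 0.88 -0.48  0.01]
now [ 0.396  -0.0649  0.0607] shift cm [7.67 0.52 0.26] turn [ 3.141  0.005 -0.008] q6 0.07 tools y,z [ 0.48  0.88 -0.  ] [ 0.88 -0.48  0.01]
z 0.0607 pos [ 0.396  -0.0649  0.0607] F [0.5 0.4 0.4]
wrist [120, 8, 70, 71, 2185] tool yz cm [11.4 -8. ] span [3.9 4.1] world [0.381 0.073] ymax 0.094
wrist [256, 95, 63, 58, 1558] tool yz cm [6.6 0.3] span [3.6 4.1] world [ 0.43  -0.009] ymax 0.012
wrist [514, 138, 37, 38, 593] tool yz cm [ 4.4 17. ] span [2.5 2.1] world [ 0.568 -0.109] ymax -0.096
```

arm_command:
  plan:
    - [4,0,0.3,0,0,0,0]
    - [2.6,0,0,0,0,0,0]
    - [0,0,0,0,0,0,0]
    - [0.8,0,0,0,0,0,0]
    - [0,0,0,0,0,0,0]
    - [0,1.2,0,0,0,0,0]
    - [0,1.2,0,0,0,0,0]
    - [0,1.2,0,0,0,0,0]
    - [0,1.2,0,0,0,0,0]
    - [0,1.2,0,0,0,0,0]
    - [0,1.2,0,0,0,0,0]
    - [0,0,0,0,0,0,0]

```text
time: 20.48
position: [0.442, 0.0042, -0.0127]
tool_rot: [0.169, 0.681, -0.172, 0.692]
ft_force: [0.2, -0.4, -0.8]
grip_width: 0.0008
```

Run:
```python
from h import *
wr("pics/w12.png")
```

```text
z -0.0127 pos [ 0.442   0.0042 -0.0127] F [ 0.2 -0.4 -0.8]
wrist [56, 158, 94, 84, 3660] tool yz cm [ 3.2 -8.6] span [4.  4.1] world [0.381 0.073] ymax 0.093
wrist [232, 168, 88, 77, 3073] tool yz cm [ 2.8 -0.3] span [3.9 4.2] world [0.452 0.031] ymax 0.053
```

arm_command:
  plan:
    - [0.3,1.2,0,0,0,0,0]
    - [0,1.2,0,0,0,0,0]
    - [0,1.2,0,0,0,0,0]
    - [0.02,1.2,0,0,0,0,0]
    - [0.02,1.2,0,0,0,0,0]
    - [0,0,0,0,0,0,0]
    - [0,0,0,0,0,0,0]

```text
time: 21.4
position: [0.4715, 0.0605, -0.0165]
tool_rot: [0.169, 0.681, -0.173, 0.691]
ft_force: [0.2, 0.4, -0.7]
grip_width: 0.0007
```

Run:
```python
from h import *
wr("pics/w13.png"); to(.485,.03,.06,0)
```

```text
z -0.0165 pos [ 0.4715  0.0605 -0.0165] F [ 0.2  0.4 -0.7]
wrist [60, 0, 101, 155, 1495] tool yz cm [ 8.6 -7.1] span [6.2 3.1] world [0.447 0.17 ] ymax 0.204
wrist [232, 170, 89, 75, 3066] tool yz cm [ 2.9 -0.3] span [3.7 4.1] world [0.482 0.087] ymax 0.108
now [ 0.4715  0.0604 -0.0165] shift cm [-7.61 -2.07  2.74] turn [-0.488  0.015  0.005] q6 0.4 tools y,z [ 0.47  0.88 -0.  ] [ 0.88 -0.47  0.02]
now [ 0.4715  0.0604 -0.0165] shift cm [-7.61 -2.07  2.74] turn [ 2.653  0.007 -0.02 ] q6 0.4 tools y,z [ 0.47  0.88 -0.  ] [ 0.88 -0.47  0.02]
```

arm_command:
  plan:
    - [0,-2,0,0,0,0,0]
    - [0,-2.2,0,0,0,0,0]
    - [0,0,0,-0.16,0,0,0]
    - [0,0,0,-0.16,0,0,0]
    - [0,0,0,-0.15,0.01,0,0]
    - [0,0,1.6,0,0,0,0]
    - [0,0,1.6,0,0,0,0]
    - [0,0,0,0,0,0,0]

```text
time: 22.45
position: [0.4821, 0.0195, -0.0166]
tool_rot: [0.001, 0.707, -0.006, 0.707]
ft_force: [-1.2, -0.2, 0.8]
grip_width: 0.0005
```

Run:
```python
from h import *
to(.482,.03,-.016,-.02);wr("pics/w14.png")
```

```text
now [ 0.4821  0.0195 -0.0166] shift cm [-0.06  1.05 -0.02] turn [0.011 0.001 0.007] q6 -0.16 tools y,z [ 0.01  1.   -0.01] [ 1.   -0.01  0.  ]
now [ 0.4821  0.0195 -0.0166] shift cm [-0.06  1.05 -0.02] turn [-3.13e+00 -1.10e-02  1.00e-03] q6 -0.16 tools y,z [ 0.01  1.   -0.01] [ 1.   -0.01  0.  ]
z -0.0166 pos [ 0.4821  0.0195 -0.0166] F [-1.2 -0.2  0.8]
wrist [239, 74, 85, 98, 3601] tool yz cm [ 6.8 -0.1] span [4.1 3.7] world [0.482 0.088] ymax 0.108
wrist [14, 113, 91, 92, 4265] tool yz cm [  5.3 -10.1] span [4. 4.] world [0.381 0.073] ymax 0.093
```

arm_command:
  plan:
    - [0,1.2,0,0,0,0,0]
    - [0,1.2,0,0,0,0,0]
    - [0,1.2,0,0,0,0,0]
    - [0,1.2,0,0,0,0,0]
    - [0,1.2,0,0,0,0,0]
    - [0,1.2,0,0,0,0,0]
    - [0,0,0,0,0,0,0]

```text
time: 23.38
position: [0.4779, 0.0979, -0.0172]
tool_rot: [0.0, 0.709, -0.005, 0.705]
ft_force: [0.7, -0.5, 0.4]
grip_width: 0.0008
```

Run:
```python
from h import *
wr("pics/w15.png")
```

```text
z -0.0172 pos [ 0.4779  0.0979 -0.0172] F [ 0.7 -0.5  0.4]
wrist [208, 0, 11, 193, 797] tool yz cm [ 7.8 -3. ] span [7.9 0.2] world [0.449 0.176] ymax 0.216
wrist [383, 0, 105, 74, 3526] tool yz cm [10.3  6.1] span [2.8 4.2] world [0.54  0.201] ymax 0.215
wrist [529, 0, 31, 74, 1558] tool yz cm [10.3 10.8] span [2.8 1.4] world [0.587 0.2  ] ymax 0.215
wrist [243, 161, 84, 84, 3219] tool yz cm [3.1 0.1] span [4.1 3.9] world [0.479 0.129] ymax 0.15
```

arm_command:
  plan:
    - [0,1.2,0.08,0,0,0,0]
    - [0,1.2,0.08,0,0,0,0]
    - [0,1.2,0.08,0,0,0,0]
    - [0,1.2,0.08,0,0,0,0]
    - [0,1.2,0.08,0,0,0,0]
    - [0,1.0,0.08,0,0,0,0]
    - [0,0,0,0,0,0,0]

```text
time: 24.3
position: [0.4838, 0.172, -0.0176]
tool_rot: [0.0, 0.709, -0.005, 0.705]
ft_force: [0.5, 0.9, 0.2]
grip_width: 0.0004
```

Run:
```python
from h import *
wr("pics/w16.png")
```

```text
z -0.0176 pos [ 0.4838  0.172  -0.0176] F [0.5 0.9 0.2]
wrist [201, 88, 12, 157, 740] tool yz cm [ 4.7 -3.4] span [7.3 0.2] world [0.45  0.219] ymax 0.256
wrist [359, 156, 91, 84, 3609] tool yz cm [3.5 5.6] span [3.9 4.1] world [0.54  0.207] ymax 0.226
wrist [486, 157, 74, 84, 3081] tool yz cm [ 3.4 11.3] span [3.9 3.4] world [0.597 0.206] ymax 0.225
wrist [228, 170, 90, 75, 3075] tool yz cm [ 2.9 -0.5] span [3.7 4.1] world [0.479 0.201] ymax 0.22
```

arm_command:
  plan:
    - [0,-2,0,0,0,0,0]
    - [-5,0,0,0,0,0,0]
    - [-5,0,0,0,0,0,0]
    - [-4,-5,0,0,0,0,0]
    - [0,-5,0,0,0,0,0]
    - [0,-5,0,0,0,0,0]
    - [0,-5,0,0,0,0,0]
    - [0,-5,0,0,0,0,0]
    - [0,-5,0,0,0,0,0]
    - [0,0,0,0,0,0,0]
    - [0,0,0,0,0,0,0]

```text
time: 25.72
position: [0.4811, -0.157, 0.1257]
tool_rot: [0.002, 0.709, -0.007, 0.705]
ft_force: [0.7, 0.4, 0.6]
grip_width: 0.0005
```

Run:
```python
from h import *
print(np.round(robot.get_obs()["position"],3)); nuts()
im=cv2.imread("pics/top_m.png")[90:330,80:440]; cv2.imwrite("pics/fin.png",cv2.resize(im,None,fx=2.2,fy=2.2))
```

```text
[ 0.481 -0.157  0.126]
top [146, 173, 38, 84, 135] xy [0.5483 0.2233] span [0.188 0.073]
top [166, 182, 16, 18, 130] xy [0.6026 0.2068] span [0.04  0.036]
top [163, 209, 18, 18, 134] xy [0.5409 0.2073] span [0.039 0.038]
top [164, 235, 18, 19, 135] xy [0.4798 0.2026] span [0.04  0.038]
top [219, 282, 19, 18, 142] xy [0.381  0.0747] span [0.036 0.04 ]
scene [288, 139, 92, 45, 266] xy [0.5448 0.1984] span [0.199 0.122]
scene [306, 152, 16, 11, 86] xy [0.4806 0.2015] span [0.04  0.038]
scene [246, 160, 14, 11, 65] xy [0.3815 0.0758] span [0.037 0.034]
scene [326, 161, 16, 11, 82] xy [0.541 0.206] span [0.039 0.039]
scene [347, 171, 15, 13, 90] xy [0.6025 0.2052] span [0.04  0.039]
scene [349, 185, 18, 16, 31] xy [0.6412 0.1655] span [0.003 0.071]
scene [253, 245, 11, 9, 38] xy [ 0.5726 -0.1101] span [0.017 0.022]
scene [125, 278, 28, 14, 145] xy [ 0.4553 -0.3387] span [0.046 0.043]
scene [185, 314, 23, 21, 224] xy [ 0.6011 -0.3176] span [0.043 0.042]
```

View pics/fin.png

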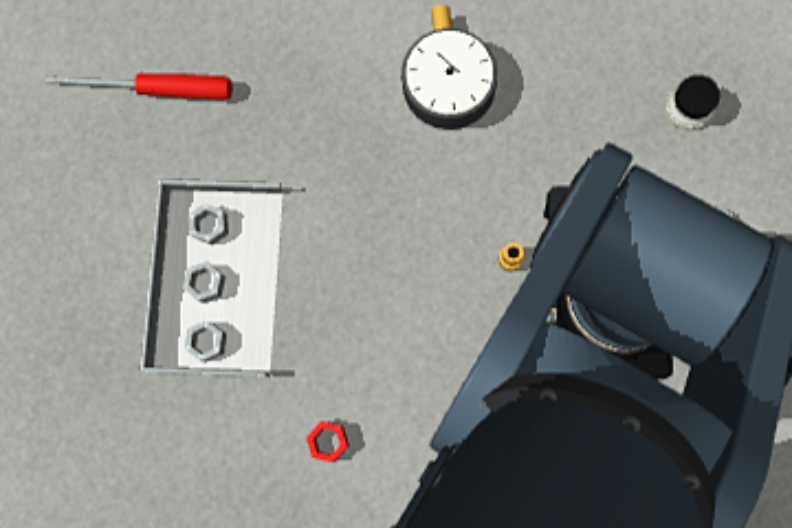

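The final top view shows all three nuts flat inside the tray, at (208,224), (206,282) and (206,342) in the crop. The bush, gauge, red nut, jar and screwdriver haven't moved. The arm is clear, so I'm handing in.

```bash
python3 -c "
from rig import workorder; print(workorder.hand_in())"
```

```text
the job is handed in; nothing more can be done
None
```

I swept all three hexagonal union nuts along the bench with the shut fingers, through the mouth and into the tray. I handed the job in at about 26 s of the 72 s allowed. Contact forces stayed around 1 N in every reading.

**Last checks:** the top and scene cameras agree to about 2 mm that the nuts lie flat at (0.60, 0.206), (0.54, 0.207) and (0.48, 0.202). The nuts' rear edges are about 45 mm inside the mouth, and each nut is at least 10 mm from the walls.

**Bystanders:**
- The red nut, bush, collar and cup measured where they started, to within a few mm (about 7 mm for the bush, only partly measured).
- The gauge, jar and screwdriver look unmoved in the final picture.
- The arm hid the wrench from the top camera at the end, so I did not re-check it. No sweep went near it.

**What disagreed:** the real fingertips end about 26 mm short of the reported tool point. My first two passes therefore went over the first nut without moving it. Both the scene depth and the wrist view confirmed the offset, and I lowered the reported height to suit.

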